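# Press a mounted slide in the bench slide press and hold the lever down

## Robot

A 6-joint arm with a two-finger parallel gripper is mounted at the origin on a cart in front of the work surface, level with it; the furniture and walls round the work are solid. World frame = base frame: x ahead of the robot, y to its left, z up, the work surface at z = 0. Lengths are in m, angles in rad, forces in N, time in s.
With the tool pointing down it reaches from about 0.35 to 0.85 m from the base axis. Payload 8.1 kg.
Tool frame: the origin (TCP) lies on the centre line of the jaws, within the pads' length; the fingertips stand 11 mm ahead of it and the grasp point (between the pads) lies 8 mm behind it; z points along the fingers, y is the line along which they close (so a half turn about z gives the same grasp; the last joint's range is limited). The gripper opens to 85 mm and grips with 20 to 120 N. Pads are 22 mm wide; open, the fingers measure 114 mm over their backs; the gripper's body (76 mm by 85 mm) begins 54 mm behind the grasp point. The pads swing forward as they close: fully open they stand 13 mm farther back than shut.
Start: joints at [-1.247, 0.13, 1.488, -0, 1.523, -0.085], TCP at [0.239, -0.551, 0.242] pointing down, gripper open.
Joint ranges: [-2.96, 2.96], [-0.89, 2.26], [0.02, 2.5], [-1.34, 4.48], [0, 2.73], [-2.66, 2.66]. Speed limits (rad/s): [2.39, 2.39, 2.79, 3.14, 3.14, 3.14].

## Interface

Orientations are given as a unit quaternion [x, y, z, w].
In Python, from workcell import manip, cams, ticket gives the robot as it stands.
- The arm moves only by the tool send_rows, never from a script. Its argument "steps" is a list of rows, each a list of 3 entries, a list of its own where there are three numbers: the shift along the world's x, y, z in cm, then the turn, a rotation vector about the world's x, y, z in rad, then the finger opening in cm, from 0 to 8.54. In form: [[[dx, dy, dz], [rx, ry, rz], grip], ...]. A call has 1 to 12 rows; each row is the pose to reach, as a shift and turn from the pose commanded when the call began; what a row does not reach only later rows make up. A row lasts 1/10 s, in which the tool goes at most 50 mm and 8.59 degrees, less where a joint would pass 70% of its speed; a pose out of reach is approached as far as the arm can. A call with a gripper value outside its range is refused whole. The fingers move at their own pace and stop on an object; "squeeze" is the grip in N (left out, the last holds). Time passes only in rows, so rows that repeat a pose let the fingers close. It gives the time, the measured TCP pose, the force, the opening and the grip force at its end, in the units of the state.
- manip.observe(): the state, without advancing time (a new reading comes with each control period).
- cams.snapshot(name): name is "scene" or "top" or "wrist"; returns a dict with "frame" (384x512x3 uint8, blue, green, red), "fx", "fy", "cx", "cy" (pixels), "world_to_cam" (4x4, takes a point from world to camera coordinates); the wrist camera has in their place "T_tool_cam" (4x4, takes a point from camera to tool coordinates, whose origin is the TCP and whose axes are the flange's). Camera axes: x right, y down, z forward; pixel columns grow to the right and rows downward; lengths in m; the calibration is good to about 2 mm. A picture is of the moment at which its call begins: read the wrist's pose just before it. There is no depth.
- ticket.close_job(): hands the job in; it is judged then, once.
The state is a dict: "clock": time; "joint_positions": joint angles; "dq": joint speeds; "effort": joint torques, N m; "eef_pos": TCP position; "tcp_rot": TCP orientation; "force": force on the tool from outside, world axes, zero at the start; "ft_torque": the same for the moment, N m; "grip_width": opening from 0.0 (shut) to 1.0 (fully open); "gripper_force": force on a finger pad.
Only numpy, scipy, OpenCV 4.12 (cv2) and the standard library are available. Lean on these libraries where they do the work, as an engineer would, in place of code of your own. Each camera call takes 0.05 s, during which the arm holds its last target. There are 200 camera calls.

## Task

A slide lies ready in the little hand press beside the microscope. Gently lower the press's lid until it is shut over the slide, then flip the safety catch on top of the lid right over towards the middle, and only then pull the lever by its black crossbar forward and down as far as it goes. The lever springs back if it is let go, so finish while still holding it all the way down; leave the slide in its nest and the things round the press where they are.

Things in the scene. Friction and masses are not known exactly. Their poses are not given: they have to be found in the camera images.
- press: Slide press, fixed: off-white base 160 x 92 mm, 27 mm high, aluminium lid hinged at its rear, U-shaped steel lever on the lid. Origin under the base's middle, on the worktop; -x points to its front (the lid's free edge, robot side), +y to its left seen from the robot. Offsets (x, y, z) below are mm in this frame, lid shut. Height 165 mm shut, under 230 mm open; width over the lever's arms 118 mm.
- press_lid (a joint): Lid hinge: 0 = shut, grows as the lid opens upwards and backwards, stop at 1.45 rad; starts at 0.95 to 1.35 rad. Stiff friction hinge (0.5 N m): the lid stays where it is left and must be swung down all the way; 3 to 6 N at the front tab move it.
- press_hinge (a point): Point on the lid's hinge axis (66, 0, 48). The axis runs along the press's y.
- press_tab (a point): Middle of the outer (upper) face of the lid's front tab, 155 mm in front of the hinge axis and 8 mm above it when shut; moves with the lid. Tab 48 mm wide (y), 8 mm thick, ending 12 mm farther out as the lid's free edge. With the lid open this face looks to the rear and up: reach over the edge behind it and swing the tab forward and down about the hinge. Nothing else of the lid is near the tab.
- press_lever (a joint): Lever angle relative to the lid: 0 = rest (leaning 20 degrees to the rear), grows as the crossbar is pulled forward (-x) and down, stop at 1.40 rad. A spring returns it: 4 N at the crossbar to start it, 10 N at the stop. The catch, when upright, stops it within 0.2 rad. Claws on its lower ends swing under pins on the base's sides, which works only with the lid shut.
- press_pivot (a point): Middle of the lever's pivot axis, which is carried by the lid: (-30, 0, 50) with the lid shut. The axis runs along the press's y. The lever's arms run outside the lid at y = -53 and y = +53.
- press_handle: Black round grip sleeve of the lever's crossbar, 18 mm thick (21 mm end collars), 84 mm long, along the press's y. Origin at its middle, 110 mm from the pivot axis: at (8, 0, 153) at rest with the lid shut, at (-125, 0, 105) with the lever fully down. Can be pinched across its thickness from above; it may roll in the fingers.
- press_catch (a joint): Safety catch: 0 = upright (locked: it stands in front of a lug on the lever's right arm), grows as it flips over to the press's left (+y), stop at 1.5 rad, where it lies flat on the lid pointing to the middle (lever free). Starts at 0 to 0.1 rad. It stays where it is left; 2 N at the tab flip it.
- catch_tab (a point): Centre of the catch's thumb tab, which points to the front from the catch's upper end: 28 mm long (x), 10 mm thick (y), 16 mm high, front end at x = -62. The catch turns about an axis along x at y = -37, z = 64; the tab's centre is 28 mm from it: at (-52, -37, 93) upright, (-52, -9, 67) flipped. The lever's right arm (y -56 to -50) is behind it, 25 mm from the tab's centre. Lid top: z = 56.
- press_nest (a point): Middle of the nest's floor on the anvil (-5, 0, 31): a recess 28 x 78 mm, 2 mm deep, for one slide lying along the press's y.
- slide: Glass microscope slide 76 x 26 x 4 mm with a stained spot, loose in the nest. Origin in the middle of its underside; x along its length.
- press_pad: Black rubber-faced pressure pad under the lid, 23 x 70 mm, origin in the middle of its lower face. The lever drives it 5 mm out of the lid; with the lid shut it presses on the slide from a lever angle of about 1.15 rad on.
- oil: Bystander: small brown dropper bottle, 31 mm across, 74 mm high, left of the press. Origin under its middle.
- tweezers: Bystander: steel forceps 124 x 14 x 11 mm lying left of the press. Origin under its middle, x along its length.
- slide_tray: Bystander: shut blue slide box 105 x 176 x 33 mm behind the microscope, right of the press. Origin under its middle.
- coverslip_box: Bystander: small white box 26 x 30 x 16 mm right of the press. Origin under its middle.
Mind the look-alikes: they are no part of the job. What is shaped like the slide but blue or red is not meant.

How it is judged:
By the outcome, as a careful person would: the job done as asked, in the order asked, and still so for the second after the job is handed in, while the arm keeps its last pose, push and grip.
It also fails if it takes over 58 s, if anything falls off the work surface, if the arm or the gripper's body presses on something with over 40 N, if the wrist force passes 120 N, or if a joint passes its speed limit or range.

## Working session

There is one attempt and no reset: what is moved stays moved. The work goes in short steps, Python scripts to look and compute and a tool call to move; the robot and the scene stay as the last step left them, time stands still between calls to the robot, and variables do not carry over. Pictures are saved under pics/ and viewed, at most 10 in all, crops included, and the job is handed in when it is done.

Besides the shell and the picture viewer there is one more tool, called after "Request:" as name([rows], argument=value, ...), one row to a line, values as JSON. send_rows: Moves the arm, as the interface text tells. Its arguments: {"type":"object","properties":{"steps":{"type":"array"},"squeeze":{"type":"number"}},"required":["steps"]}

```bash
mkdir -p pics
python3 - <<'E'
from workcell import manip,cams
import cv2,numpy as np,json
s=manip.observe();print(s)
for n in("scene","top"):
    c=cams.snapshot(n);cv2.imwrite(f"pics/{n}0.png",c["frame"])
    print(n,c["fx"],c["fy"],c["cx"],c["cy"],np.round(c["world_to_cam"],4).tolist())
E
```

```text
{'clock': 0.0, 'joint_positions': array([-1.24738950e+00,  1.31165971e-01,  1.48928976e+00,  2.01523839e-05,
        1.52298453e+00, -8.53682020e-02]), 'dq': array([ 4.58147173e-04,  3.65226822e-04, -5.30252135e-05, -3.13908735e-03,
        1.00511493e-03, -8.96181214e-04]), 'effort': array([ 2.61034118e-03, -5.69391167e+01, -5.00542045e+01, -1.99377469e-04,
        1.50506885e-02,  1.18081621e-05]), 'eef_pos': array([ 0.23836752, -0.55004334,  0.24123578]), 'tcp_rot': array([ 9.79185165e-01,  2.02966892e-01, -9.96982626e-05, -9.18465110e-04]), 'force': array([ 0.39549177,  0.428983  , -0.40008258]), 'ft_torque': array([ 0.00707898,  0.03198105, -0.00843672]), 'gripper_force': 0.0, 'grip_width': 0.9988056467798045}
scene 455.8985640778478 455.8985640778478 250.07872951346909 191.5232481852266 [[-0.85, -0.5265, -0.0153, 0.5774], [-0.4062, 0.6738, -0.6172, 0.1344], [0.3353, -0.5184, -0.7867, 1.0052], [0.0, 0.0, 0.0, 1.0]]
top 474.79887105843807 474.79887105843807 258.6157917347382 197.74323041567507 [[-0.0239, -0.9997, 0.0009, 0.2467], [-0.9987, 0.0239, -0.0445, 0.5228], [0.0445, -0.0019, -0.999, 1.2637], [0.0, 0.0, 0.0, 1.0]]
```

View pics/scene0.png

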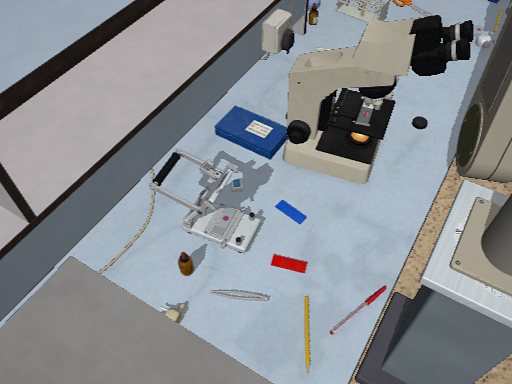

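View pics/top0.png

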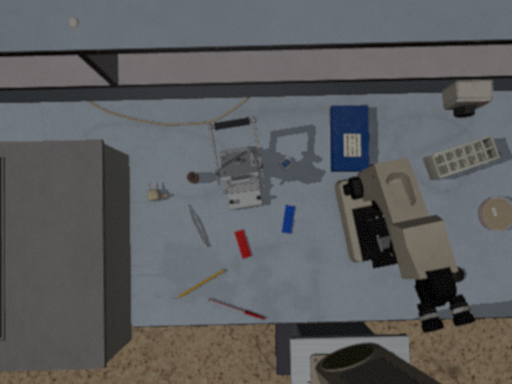

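The scene view shows the press near (215,215) with its lid open. The top view has it near (242,180), its lever bar at (232,124), and the microscope to its right.

Run:
```python
import cv2,numpy as np
a=cv2.imread("pics/top0.png")[105:225,175:305];b=cv2.imread("pics/scene0.png")[140:260,140:270]
o=np.hstack([cv2.resize(i,None,fx=3,fy=4.0,interpolation=cv2.INTER_CUBIC) if 0 else cv2.resize(i,(400,369),interpolation=cv2.INTER_CUBIC) for i in(a,b)])
cv2.imwrite("pics/crop0.png",cv2.convertScaleAbs(o,alpha=1.2))
```

```text
(no output)
```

View pics/crop0.png

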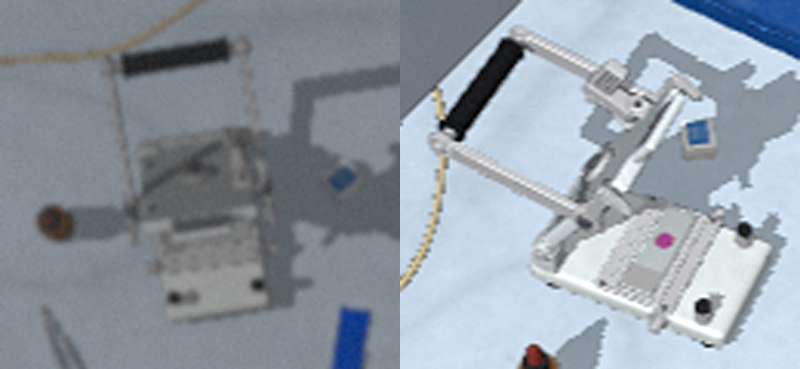

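The crop shows the lid open and the black grip lying to the rear. The slide, with a magenta spot, is in its nest, and the base's front carries two black bumpers. The catch block is on the right arm.

```bash
cat > h.py <<'E'
import numpy as np,cv2
from workcell import manip,cams
def ray(c,uv):
    W=np.array(c["world_to_cam"]);R=W[:3,:3];o=-R.T@W[:3,3]
    d=R.T@np.array([(uv[0]-c["cx"])/c["fx"],(uv[1]-c["cy"])/c["fy"],1.]);return o,d/np.linalg.norm(d)
def onz(c,uv,z):
    o,d=ray(c,uv);return o+d*(z-o[2])/d[2]
def tri(c1,p1,c2,p2):
    o1,d1=ray(c1,p1);o2,d2=ray(c2,p2)
    s=np.linalg.lstsq(np.c_[d1,-d2],o2-o1,rcond=None)[0];a=o1+d1*s[0];b=o2+d2*s[1];return (a+b)/2,np.linalg.norm(a-b)*1000
def proj(c,P):
    W=np.array(c["world_to_cam"]);p=W[:3,:3]@np.asarray(P)+W[:3,3];return np.array([c["fx"]*p[0]/p[2]+c["cx"],c["fy"]*p[1]/p[2]+c["cy"]])
def dark(c,box,thr):
    x0,y0,x1,y1=box;g=c["frame"][y0:y1,x0:x1].max(2)
    n,l,st,ce=cv2.connectedComponentsWithStats((g<thr).astype(np.uint8))
    r=[]
    for i in range(1,n):
        if st[i,4]>=4:
            pts=np.argwhere(l==i)[:,::-1].astype(np.float32)+[x0,y0]
            r.append((st[i,4],pts.mean(0),cv2.minAreaRect(pts.astype(np.float32))))
    return sorted(r,key=lambda t:-t[0])
E
python3 - <<'E'
from h import *
T=cams.snapshot("top");S=cams.snapshot("scene")
for n,c,b,t in(("T",T,(205,110,265,210),40),("S",S,(140,140,265,255),55)):
    for r in dark(c,b,t)[:6]:print(n,r)
for n,c,ps in(("T",T,[(228.6,209),(262.7,204.8)]),("S",S,[(261.9,219.6),(242.4,250.5),(183.9,226)])):
    for p in ps: print(n,p,onz(c,p,.027).round(4))
E
```

```text
T (np.int32(154), array([231.79220779, 123.35064935]), ((231.74325561523438, 123.4594497680664), (4.767570495605469, 33.208595275878906), 80.53767395019531))
T (np.int32(4), array([258.5, 197.5]), ((258.5, 197.5), (1.0, 1.0), 90.0))
S (np.int32(273), array([166.50915751, 168.11721612]), ((166.49139404296875, 168.3534393310547), (8.598549842834473, 36.78268814086914), 37.23483657836914))
S (np.int32(18), array([237.88888889, 239.27777778]), ((237.75003051757812, 239.25003051757812), (4.242640495300293, 3.535533905029297), 45.0))
S (np.int32(13), array([251.38461538, 214.38461538]), ((251.5, 214.5), (3.0, 3.0), 90.0))
T (228.6, 209) [0.4999 0.3144 0.027 ]
T (262.7, 204.8) [0.5089 0.2237 0.027 ]
S (261.9, 219.6) [0.5073 0.2259 0.027 ]
S (242.4, 250.5) [0.5018 0.3174 0.027 ]
S (183.9, 226) [0.6489 0.332  0.027 ]
```

Run:
```python
from h import *
T=cams.snapshot("top");S=cams.snapshot("scene")
h,e=tri(T,(231.79,123.35),S,(166.5,168.2));print("handle",h.round(4),e)
def ends(r):
    b=cv2.boxPoints(r);m=[(b[i]+b[(i+1)%4])/2 for i in range(4)];L=[np.linalg.norm(m[i]-m[(i+2)%4]) for i in(0,1)]
    i=int(np.argmax(L));return sorted([m[i],m[i+2]],key=lambda p:p[1])
te=ends(dark(T,(205,110,265,210),40)[0][2]);se=ends(dark(S,(140,140,265,255),55)[0][2])
# top: right end (upper row) ; scene: right end (upper row)
R_,e1=tri(T,te[0],S,se[0]);L_,e2=tri(T,te[1],S,se[1]);print(R_.round(4),L_.round(4),e1,e2)
d=L_-R_;print("len",np.linalg.norm(d),"yaw",np.arctan2(-d[0],d[1]))
for yaw in(.09,.105,.12,.135):
  ex=np.array([np.cos(yaw),np.sin(yaw)]);ey=np.array([-ex[1],ex[0]])
  O=np.mean([[.5009,.3159],[.5081,.2248]],0)+.08*ex
  th=np.radians(118.9)-np.arctan2(h[2]-.048,np.dot(h[:2]-O,ex)-.066)
  print(yaw,"O",O.round(4),"handle in press",(np.dot(h[:2]-O,ex)*1e3).round(1),(np.dot(h[:2]-O,ey)*1e3).round(1),"r",np.hypot(h[2]-.048,np.dot(h[:2]-O,ex)-.066)*1e3,"theta",th)
  # predicted tab
  a=np.arctan2(.008,-.155)-th;x=.066+np.hypot(.155,.008)*np.cos(a);z=.048+np.hypot(.155,.008)*np.sin(a)
  P=np.r_[O+x*ex,z];print("  tab",P.round(4),proj(T,P).round(1),proj(S,P).round(1))
  for q in((-80,-46,27),(-80,46,27),(80,46,27)):
    P=np.r_[O+q[0]*1e-3*ex+q[1]*1e-3*ey,.027];print("   ",proj(T,P).round(1),proj(S,P).round(1))
```

```text
handle [0.702  0.2944 0.157 ] 0.09929043506821741
[0.7042 0.2543 0.1639] [0.6993 0.3344 0.1512] 3.5128383093797746 2.7870995315219984
len 0.08124038897157876 yaw 0.061645880016204614
0.09 O [0.5842 0.2775] handle in press 118.9 6.2 r 121.17978158632248 theta 0.9561736381054808
  tab [0.5674 0.276  0.1792] [240.3 178.4] [223.6 181.2]
    [262.4 204.9] [261.7 218.9]
    [227.9 208.9] [243.3 250.4]
    [221.3 149.2] [180.5 223.5]
0.105 O [0.5841 0.2787] handle in press 119.0 3.2 r 121.2105479998091 theta 0.9566964460518546
  tab [0.5674 0.277  0.1793] [239.9 178.4] [223.3 181.5]
    [262.4 204.7] [261.4 218.8]
    [227.9 209.1] [243.5 250.5]
    [220.4 149.6] [180.2 224.4]
0.12 O [0.5839 0.2799] handle in press 119.0 0.2 r 121.22176809351262 theta 0.9568869011092471
  tab [0.5673 0.2779 0.1793] [239.5 178.4] [223.1 181.8]
    [262.3 204.4] [261.1 218.7]
    [228.  209.4] [243.8 250.6]
    [219.5 150. ] [179.9 225.3]
0.135 O [0.5838 0.2811] handle in press 119.0 -2.8 r 121.21341633062583 theta 0.9567451448819746
  tab [0.5672 0.2789 0.1793] [239.1 178.5] [222.9 182.1]
    [262.3 204.1] [260.9 218.6]
    [228.  209.6] [244.1 250.7]
    [218.7 150.3] [179.6 226.2]
```

```bash
cat >> h.py <<'E'
YAW=.112;O=np.array([.584,.2792]);EX=np.array([np.cos(YAW),np.sin(YAW)]);EY=np.array([-EX[1],EX[0]])
def w(p,th=0.): # press mm (lid-shut coords), lid angle -> world
    x,y,z=np.array(p)/1e3
    dx,dz=x-.066,z-.048
    c,s=np.cos(th),np.sin(th)
    x,z=.066+c*dx+s*dz,.048-s*dx+c*dz
    return np.r_[O+x*EX+y*EY,z]
E
python3 - <<'E'
from h import *
T=cams.snapshot("top");S=cams.snapshot("scene")
th=.957
im=[cv2.resize(T["frame"][105:225,175:305],(520,480),interpolation=cv2.INTER_CUBIC),cv2.resize(S["frame"][140:260,140:270],(520,480),interpolation=cv2.INTER_CUBIC)]
pts={(8,0,153):(0,0,255),(-89,24,56):(0,255,0),(-89,-24,56):(0,255,0),(-101,24,52):(0,255,255),(-101,-24,52):(0,255,255),(-52,-37,93):(255,0,255),(-62,-37,93):(255,0,255),(-30,-53,50):(255,255,0),(-30,53,50):(255,255,0)}
for p,col in pts.items():
    P=w(p,th)
    print(p,P.round(3))
    for k,(c,o) in enumerate(((T,(175,105)),(S,(140,140)))):
        q=(proj(c,P)-o+.5)*4;cv2.circle(im[k],tuple(int(v) for v in q),3,col,-1)
im=[i[:,100:500] for i in im]
cv2.imwrite("pics/chk.png",cv2.convertScaleAbs(np.hstack(im),alpha=1.3))
E
```

```text
(8, 0, 153) [0.702 0.292 0.156]
(-89, 24, 56) [0.565 0.301 0.179]
(-89, -24, 56) [0.57  0.253 0.179]
(-101, 24, 52) [0.555 0.3   0.187]
(-101, -24, 52) [0.56  0.252 0.187]
(-52, -37, 93) [0.623 0.246 0.17 ]
(-62, -37, 93) [0.617 0.246 0.179]
(-30, -53, 50) [0.602 0.228 0.128]
(-30, 53, 50) [0.59  0.333 0.128]
```

View pics/chk.png

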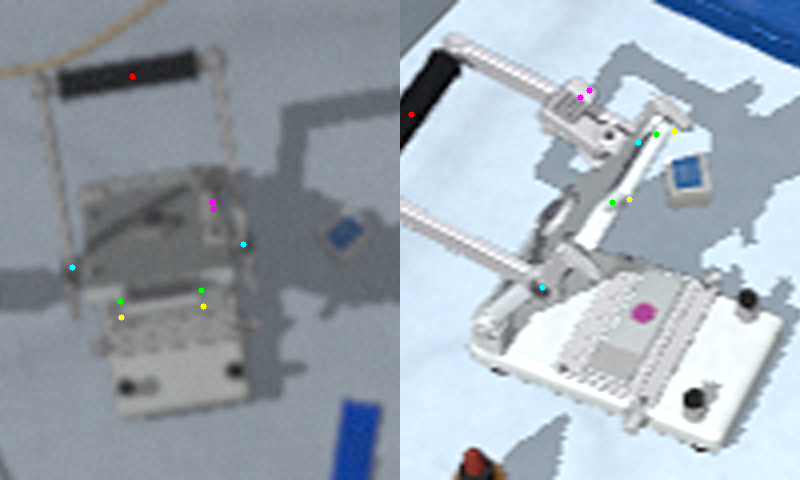

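The projected model points fit both views: handle, pivots, tab, and the upright catch at its ribbed tab. So the lid is open by about 0.96 rad. Next I measure the microscope, since the path has to clear it.

Run:
```python
from h import *
T=cams.snapshot("top");S=cams.snapshot("scene")
for a,b in(((431,322),(463,48)),((461,318),(468,28)),((418,295),(418,68)),((352,187),(299,130))):
    print(tri(T,a,S,b))
o,d=ray(T,(256,192));print("topcam",o);print("scenecam",ray(S,(256,192))[0])
# kinematic reach guess & tab path targets
for th in(.957,.7,.5,.25,0): print(th,w((-89,4,56),th).round(4))
```

```text
(array([ 0.26648789, -0.08680563,  0.37710714]), np.float64(5.156929549509575))
(array([ 0.27503369, -0.139848  ,  0.38671068]), np.float64(4.46902963164504))
(array([ 0.31958416, -0.07873119,  0.31893507]), np.float64(18.744795874209693))
(array([ 0.54263132, -0.00125333,  0.10167286]), np.float64(7.2106686905473145))
topcam [0.47185541 0.2365788  1.28553348]
scenecam [0.20841867 0.73453162 0.88255481]
0.957 [0.5669 0.2813 0.1793]
0.7 [0.5365 0.2779 0.154 ]
0.5 [0.5178 0.2758 0.1293]
0.25 [0.5019 0.274  0.0941]
0 [0.4951 0.2732 0.056 ]
```

Request:
send_rows([
  [[0, 0, 4], [0, 0, 0], 0],
  [[0, 1, 8], [0, 0, 0], 0],
  [[0, 2.5, 12], [0, 0, 0], 0],
  [[0, 4, 16.5], [0, 0, 0], 0],
  [[0, 5.5, 21], [0, 0, 0], 0],
  [[0, 7, 25.5], [0, 0, 0], 0],
  [[0, 8.5, 30], [0, 0, 0], 0],
  [[0, 10, 32], [0, 0, 0], 0],
  [[0, 10, 32], [0, 0, 0], 0],
])

```text
clock: 1.4
eef_pos: [0.2387, -0.4494, 0.5678]
tcp_rot: [0.979, 0.203, 0.001, 0.004]
force: [-0.1, 0.1, 0.8]
grip_width: -0.002
gripper_force: 0.0
```

Request:
send_rows([
  [[2.2, 4.1, 0], [0, 0, 0.11], 0],
  [[4.4, 8.2, 0], [0, 0, 0.22], 0],
  [[6.6, 12.3, 0], [0, 0, 0.33], 0],
  [[8.8, 16.4, 0], [0, 0, 0.44], 0],
  [[11, 20.5, 0], [0, 0, 0.55], 0],
  [[13.2, 24.6, 0], [0, 0, 0.66], 0],
  [[15.4, 28.7, 0], [0, 0, 0.77], 0],
  [[17.6, 32.8, 0], [0, 0, 0.88], 0],
  [[19.8, 36.9, 0], [0, 0, 0.99], 0],
  [[22, 41, 0], [0, 0, 1.1], 0],
  [[24, 45, 0], [0, 0, 1.19], 0],
  [[24, 45, 0], [0, 0, 1.27], 0],
])

```text
clock: 2.6
eef_pos: [0.4804, 0.0037, 0.5592]
tcp_rot: [0.664, 0.747, -0.001, -0.002]
force: [-0.1, -0.6, 0.2]
grip_width: -0.002
gripper_force: 0.0
```

Request:
send_rows([
  [[1.4, 4.2, 0], [0, 0, 0], 0],
  [[2.8, 8.4, 0], [0, 0, 0], 0],
  [[4.2, 12.6, -2], [0, 0, 0], 0],
  [[5.6, 16.8, -5], [0, 0, 0], 0],
  [[7, 20.8, -8.5], [0, 0, 0], 0],
  [[8.6, 24, -12], [0, 0, 0], 0],
  [[10, 27, -16], [0, 0, 0], 0],
  [[11, 28, -20], [0, 0, 0], 0],
  [[11, 28, -24], [0, 0, 0], 0],
  [[11, 28, -27], [0, 0, 0], 0],
  [[11, 28, -27], [0, 0, 0], 0],
])

```text
clock: 3.7
eef_pos: [0.5855, 0.2783, 0.2834]
tcp_rot: [0.668, 0.744, -0.006, -0.003]
force: [0.1, 0.3, -0.9]
grip_width: -0.002
gripper_force: 0.0
```

Run:
```python
from h import *
print(manip.observe()["eef_pos"],manip.observe()["joint_positions"].round(2))
S=cams.snapshot("scene");T=cams.snapshot("top")
cv2.imwrite("pics/hov.png",np.hstack([cv2.resize(S["frame"][110:270,130:290],(400,400)),cv2.resize(T["frame"][100:220,180:300],(400,400))]))
```

```text
[0.58549906 0.27826017 0.28335028] [ 0.36  0.26  1.27 -0.    1.63  0.26]
```

View pics/hov.png

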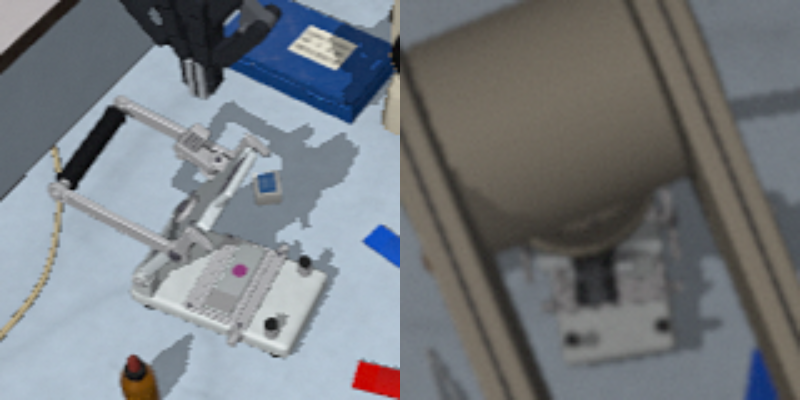

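The fingers hang above and behind the tab, closed, with the lid untouched. I'll descend behind it.

Request:
send_rows([
  [[0, 0, -3], [0, 0, 0], 0],
  [[0, 0, -6], [0, 0, 0], 0],
  [[0, 0, -8.5], [0, 0, 0], 0],
  [[0, 0, -9.5], [0, 0, 0], 0],
  [[0, 0, -9.5], [0, 0, 0], 0],
  [[0, 0, -9.5], [0, 0, 0], 0],
])

```text
clock: 4.4
eef_pos: [0.5898, 0.2798, 0.2001]
tcp_rot: [0.668, 0.744, 0.002, 0.001]
force: [-0.1, 0.6, 1.2]
grip_width: -0.003
gripper_force: 0.0
```

Request:
send_rows([
  [[-0.5, 0, -0.5], [0, 0, 0], 0],
  [[-1.0, 0, -0.9], [0, 0, 0], 0],
  [[-1.5, 0, -1.3], [0, 0, 0], 0],
  [[-2.0, 0, -1.7], [0, 0, 0], 0],
  [[-2.5, 0, -2.1], [0, 0, 0], 0],
  [[-3.0, -0.1, -2.5], [0, 0, 0], 0],
  [[-3.5, -0.1, -3.0], [0, 0, 0], 0],
  [[-4.0, -0.1, -3.4], [0, 0, 0], 0],
  [[-4.5, -0.1, -3.9], [0, 0, 0], 0],
  [[-5.0, -0.2, -4.6], [0, 0, 0], 0],
  [[-5.5, -0.2, -5.3], [0, 0, 0], 0],
  [[-6.0, -0.3, -6.0], [0, 0, 0], 0],
])

```text
clock: 5.6
eef_pos: [0.5279, 0.2765, 0.1364]
tcp_rot: [0.668, 0.744, -0.0, -0.0]
force: [1.2, -0.1, 1.2]
grip_width: -0.004
gripper_force: 0.6
```

Run:
```python
from h import *
s=manip.observe();print(s["eef_pos"],s["force"])
S=cams.snapshot("scene")
cv2.imwrite("pics/mid.png",cv2.resize(S["frame"][110:270,130:290],(500,500)))
```

```text
[0.5279144  0.27647758 0.13640299] [ 1.20307153 -0.12397627  1.20476074]
```

View pics/mid.png

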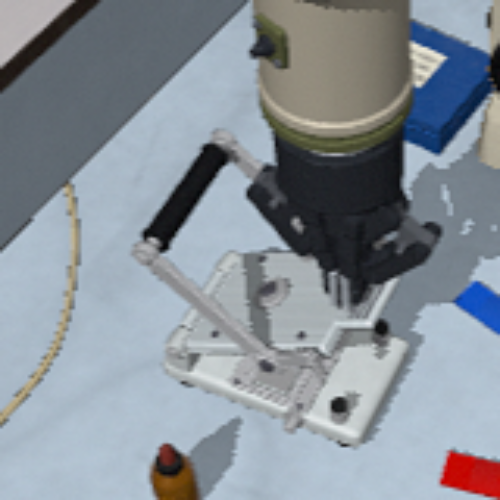

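Request:
send_rows([
  [[-0.4, 0, -0.6], [0, 0, 0], 0],
  [[-0.8, 0, -1.2], [0, 0, 0], 0],
  [[-1.1, -0.1, -1.8], [0, 0, 0], 0],
  [[-1.4, -0.1, -2.4], [0, 0, 0], 0],
  [[-1.7, -0.1, -3.0], [0, 0, 0], 0],
  [[-1.9, -0.1, -3.6], [0, 0, 0], 0],
  [[-2.1, -0.2, -4.2], [0, 0, 0], 0],
  [[-2.2, -0.2, -4.8], [0, 0, 0], 0],
  [[-2.3, -0.2, -5.4], [0, 0, 0], 0],
  [[-2.4, -0.2, -6.0], [0, 0, 0], 0],
  [[-2.5, -0.2, -6.5], [0, 0, 0], 0],
  [[-2.5, -0.2, -6.8], [0, 0, 0], 0],
])

```text
clock: 6.85
eef_pos: [0.5031, 0.2744, 0.0685]
tcp_rot: [0.668, 0.744, -0.0, -0.0]
force: [-0.5, -0.6, 1.3]
grip_width: -0.002
gripper_force: 0.0
```

Request:
send_rows([
  [[0, 0, -0.1], [0, 0, 0], 0],
  [[0, 0, -0.2], [0, 0, 0], 0],
  [[0, 0, -0.3], [0, 0, 0], 0],
  [[0, 0, -0.3], [0, 0, 0], 0],
])

```text
clock: 7.25
eef_pos: [0.5038, 0.2745, 0.067]
tcp_rot: [0.668, 0.744, 0.0, 0.0]
force: [-2.6, -1.1, 5.4]
grip_width: 0.002
gripper_force: 2.3
```

Request:
send_rows([
  [[0, 0, -0.1], [0, 0, 0], 0],
  [[0, 0, -0.2], [0, 0, 0], 0],
  [[0, 0, -0.2], [0, 0, 0], 0],
])

```text
clock: 7.55
eef_pos: [0.5039, 0.2746, 0.0669]
tcp_rot: [0.668, 0.744, 0.0, 0.0]
force: [-10.2, -5.2, 21.0]
grip_width: 0.001
gripper_force: 10.4
```

The lid is shut: the tip stopped at z = 0.056 and the force is rising. I'll lift and turn the tool 90° so the gripper's wide side stays clear of the lever.

Request:
send_rows([
  [[0, 0, 2.5], [0, 0, 0], 0],
  [[0, 0, 5], [0, 0, -0.1], 0],
  [[0, 0, 7.5], [0, 0, -0.24], 0],
  [[0, 0, 7.5], [0, 0, -0.38], 0],
  [[0.5, -1, 7.5], [0, 0, -0.52], 0],
  [[0.5, -2, 7.5], [0, 0, -0.66], 0],
  [[1, -3, 7.5], [0, 0, -0.8], 0],
  [[1.5, -4, 7.5], [0, 0, -0.94], 0],
  [[2, -5, 7.5], [0, 0, -1.08], 0],
  [[2.5, -6, 7.5], [0, 0, -1.22], 0],
  [[2.9, -6.4, 7.5], [0, 0, -1.36], 0],
  [[2.9, -6.4, 7.5], [0, 0, -1.5], 0],
])

```text
clock: 8.75
eef_pos: [0.5332, 0.2098, 0.1395]
tcp_rot: [0.996, 0.086, 0.0, 0.0]
force: [-0.4, -0.2, 0.1]
grip_width: -0.004
gripper_force: 0.0
```

Request:
send_rows([
  [[0, 0, 0], [0, 0, -0.07], 0],
  [[0, 0, 0], [0, 0, -0.07], 0],
  [[0, 0, 0], [0, 0, -0.07], 0],
])

```text
clock: 9.05
eef_pos: [0.5326, 0.2105, 0.1394]
tcp_rot: [0.998, 0.056, 0.0, -0.0]
force: [0.4, -0.2, 0.1]
grip_width: 0.004
gripper_force: 0.0
```

Run:
```python
from h import *
s=manip.observe();p=s["eef_pos"];d=p[:2]-O;print(p,s["tcp_rot"],s["joint_positions"].round(2),"press",d@EX*1e3,d@EY*1e3)
S=cams.snapshot("scene");T=cams.snapshot("top")
cv2.imwrite("pics/catch.png",np.hstack([cv2.resize(S["frame"][120:260,140:280],(500,500),interpolation=cv2.INTER_CUBIC),cv2.resize(cams.snapshot("wrist")["frame"],(300,225)) .copy() if 0 else cv2.copyMakeBorder(cv2.resize(cams.snapshot("wrist")["frame"],(300,225)),0,275,0,0,cv2.BORDER_CONSTANT)]))
```

```text
[0.53261987 0.21048463 0.13936392] [ 9.98455673e-01  5.55540394e-02  1.24974673e-04 -4.09104065e-05] [0.29 0.13 1.68 0.   1.33 1.75] press -58.73825544480849 -62.54228927316939
```

View pics/catch.png

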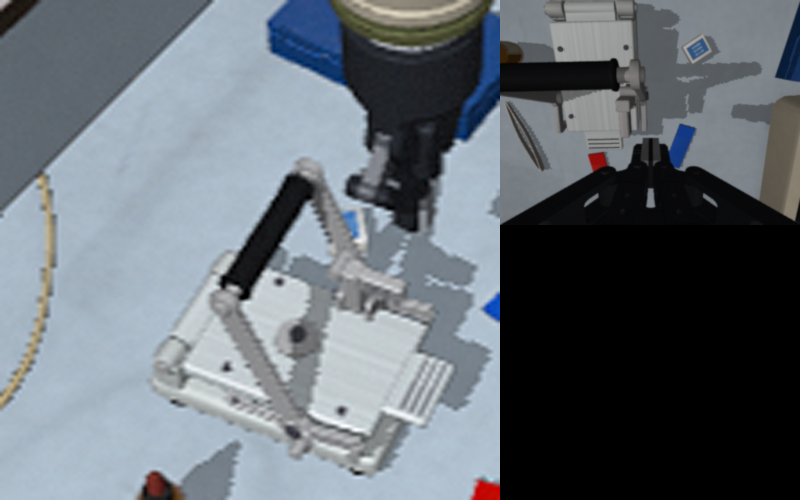

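The lid is shut flat. The catch stands upright and the fingers are just to its right and front. Next I descend and flip it.

Request:
send_rows([
  [[0, 0, -1.5], [0, 0, 0], 0],
  [[0, 0, -3], [0, 0, 0], 0],
  [[0, 0, -4.2], [0, 0, 0], 0],
  [[0, 0, -4.2], [0, 0, 0], 0],
  [[0, 0.4, -4.2], [0, 0, 0], 0],
  [[-0.1, 0.8, -4.2], [0, 0, 0], 0],
  [[-0.1, 1.1, -4.2], [0, 0, 0], 0],
])

```text
clock: 9.9
eef_pos: [0.5318, 0.2219, 0.0979]
tcp_rot: [0.999, 0.054, 0.0, 0.0]
force: [-0.5, -1.9, 0.3]
grip_width: 0.001
gripper_force: 0.8
```

Request:
send_rows([
  [[0, 0.3, 0], [0, 0, 0], 0],
  [[-0.1, 0.7, 0], [0, 0, 0], 0],
  [[-0.1, 1.1, -0.1], [0, 0, 0], 0],
  [[-0.2, 1.5, -0.2], [0, 0, 0], 0],
  [[-0.2, 1.8, -0.4], [0, 0, 0], 0],
  [[-0.2, 2.1, -0.7], [0, 0, 0], 0],
  [[-0.3, 2.4, -1.0], [0, 0, 0], 0],
  [[-0.3, 2.6, -1.3], [0, 0, 0], 0],
  [[-0.3, 2.6, -1.4], [0, 0, 0], 0],
])

```text
clock: 10.8
eef_pos: [0.5286, 0.2479, 0.083]
tcp_rot: [0.999, 0.054, 0.0, -0.0]
force: [0.3, 1.6, 2.3]
grip_width: -0.007
gripper_force: 1.2
```

Request:
send_rows([
  [[0, 0.2, -0.1], [0, 0, 0], 0],
  [[0, 0.3, -0.2], [0, 0, 0], 0],
  [[0, 0.3, -0.3], [0, 0, 0], 0],
  [[0, 0.3, -0.3], [0, 0, 0], 0],
])

```text
clock: 11.2
eef_pos: [0.5287, 0.25, 0.0814]
tcp_rot: [0.999, 0.054, 0.0, 0.0]
force: [-4.4, -4.8, 11.1]
grip_width: -0.002
gripper_force: 5.7
```

Request:
send_rows([
  [[0, 0, 3], [0, 0, 0], 0],
  [[0, 0, 7], [0, 0, 0], 0],
  [[0, 0, 11], [0, 0, 0.1], 0],
  [[0, 0, 14], [0, 0, 0.24], 0],
  [[0, 0, 14.5], [0, 0, 0.38], 0],
  [[0, 0, 14.5], [0, 0, 0.52], 2],
  [[0, 0, 14.5], [0, 0, 0.66], 5],
  [[1, 0.5, 14.5], [0, 0, 0.8], 5],
  [[2.5, 1, 14.5], [0, 0, 0.94], 5],
  [[4, 2, 14.5], [0, 0, 1.08], 5],
  [[5.5, 2.8, 14.5], [0, 0, 1.22], 5],
  [[6.3, 3, 14.5], [0, 0, 1.36], 5],
])

```text
clock: 12.4
eef_pos: [0.592, 0.2811, 0.2245]
tcp_rot: [0.74, 0.672, -0.0, -0.0]
force: [-1.0, 0.6, -0.2]
grip_width: 0.585
gripper_force: 0.0
```

Request:
send_rows([
  [[0, 0, 0], [0, 0, 0.14], 5],
  [[0, 0, 0], [0, 0, 0.21], 5],
  [[0, 0, 0], [0, 0, 0.21], 5],
  [[0, 0, 0], [0, 0, 0.21], 5],
])

```text
clock: 12.8
eef_pos: [0.5913, 0.2804, 0.2249]
tcp_rot: [0.669, 0.743, -0.0, -0.0]
force: [-0.8, 0.8, 1.0]
grip_width: 0.582
gripper_force: 0.0
```

Run:
```python
from h import *
s=manip.observe();p=s["eef_pos"];d=p[:2]-O;print(p,s["tcp_rot"],s["grip_width"],"press",d@EX*1e3,d@EY*1e3)
S=cams.snapshot("scene");W=cams.snapshot("wrist")
# handle axis from dark blob in wrist, printed later by eye
cv2.imwrite("pics/pre.png",np.hstack([cv2.resize(S["frame"][120:260,140:280],(350,350),interpolation=cv2.INTER_CUBIC),cv2.resize(W["frame"],(450,350))]))
```

```text
[0.59133063 0.28043765 0.22494011] [ 6.68796120e-01  7.43445800e-01 -2.33442036e-04 -1.95077709e-04] 0.5823520564391691 press 7.423028049711645 0.4105841851748146
```

View pics/pre.png

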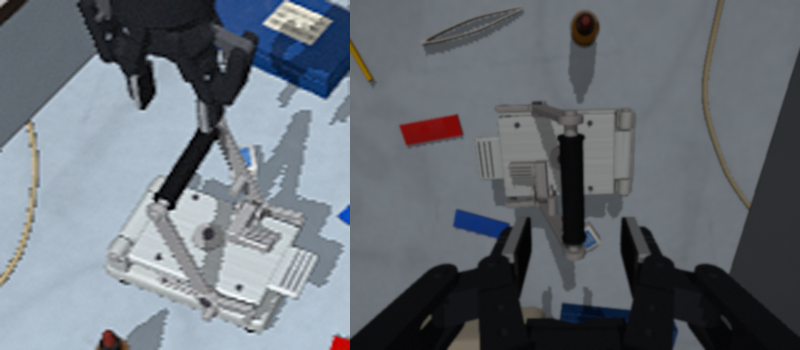

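The catch lies flat towards the middle, and the grip is centred between the open fingers at wrist column 572, with the jaw middle at about 575. I'll descend and grip.

Request:
send_rows([
  [[0, 0, -3], [0, 0, 0], 5],
  [[0, 0, -6], [0, 0, 0], 5],
  [[0, 0, -8.2], [0, 0, 0], 5],
  [[0, 0, -8.2], [0, 0, 0], 5],
  [[0, 0, -8.2], [0, 0, 0], 3],
  [[0, 0, -8.2], [0, 0, 0], 1],
  [[0, 0, -8.2], [0, 0, 0], 1],
  [[0, 0, -8.2], [0, 0, 0], 1],
  [[0, 0, -8.2], [0, 0, 0], 1],
], squeeze=40)

```text
clock: 13.8
eef_pos: [0.5912, 0.2808, 0.1458]
tcp_rot: [0.668, 0.744, 0.0, -0.0]
force: [-8.6, -1.6, 6.0]
grip_width: 0.193
gripper_force: 38.9
```

Request:
send_rows([
  [[-0.5, -0.1, 0.4], [0, 0, 0], 1],
  [[-1.0, -0.1, 0.6], [0, 0, 0], 1],
  [[-2.1, -0.2, 0.8], [0, 0, 0], 1],
  [[-3.2, -0.4, 0.9], [0, 0, 0], 1],
  [[-4.3, -0.5, 0.9], [0, 0, 0], 1],
  [[-5.4, -0.6, 0.8], [0, 0, 0], 1],
  [[-6.4, -0.7, 0.6], [0, 0, 0], 1],
  [[-7.5, -0.8, 0.3], [0, 0, 0], 1],
  [[-8.5, -1.0, -0.1], [0, 0, 0], 1],
  [[-8.5, -1.0, -0.1], [0, 0, 0], 1],
])

```text
clock: 14.8
eef_pos: [0.509, 0.2707, 0.1467]
tcp_rot: [0.668, 0.744, 0.003, 0.002]
force: [2.8, -2.6, 7.8]
grip_width: 0.194
gripper_force: 40.5
```

Request:
send_rows([
  [[-1.0, -0.1, -0.5], [0, 0, 0], 1],
  [[-1.9, -0.2, -1.2], [0, 0, 0], 1],
  [[-2.7, -0.3, -2.0], [0, 0, 0], 1],
  [[-3.4, -0.4, -2.7], [0, 0, 0], 1],
  [[-4.1, -0.5, -3.6], [0, 0, 0], 1],
  [[-4.7, -0.5, -4.5], [0, 0, 0], 1],
  [[-4.8, -0.5, -4.8], [0, 0, 0], 1],
  [[-4.8, -0.5, -4.8], [0, 0, 0], 1],
], squeeze=60)

```text
clock: 15.6
eef_pos: [0.4582, 0.2641, 0.0971]
tcp_rot: [0.668, 0.744, -0.001, 0.001]
force: [-12.6, -13.0, 20.2]
grip_width: 0.187
gripper_force: 68.9
```

Run:
```python
from h import *
s=manip.observe();p=s["eef_pos"];d=p[:2]-O;print(p,s["tcp_rot"],s["force"],s["grip_width"],"press",d@EX*1e3,d@EY*1e3)
S=cams.snapshot("scene")
for q in((-125,0,105),(-125,42,105)):print(proj(S,w(q)))
print(dark(S,(180,180,290,300),45)[:5])
cv2.imwrite("pics/dn.png",cv2.resize(S["frame"][140:270,170:300],(520,520),interpolation=cv2.INTER_CUBIC))
```

```text
[0.45815202 0.26408924 0.09705046] [ 0.66784567  0.74429873 -0.00095408  0.00081363] [-12.57727249 -13.00201016  20.22911114] 0.18668437743952956 press -126.74835075368787 -0.9505607870518221
[272.07884624 221.39212782]
[263.68593469 237.09504548]
[(np.int32(1326), array([270.46832579, 204.90422323]), ((272.51104736328125, 203.37266540527344), (57.367740631103516, 45.74951171875), 63.99665069580078)), (np.int32(30), array([183.86666667, 258.9       ]), ((183.5, 258.0), (6.0, 7.0), 90.0)), (np.int32(4), array([287.5, 183.5]), ((287.5000305175781, 183.50001525878906), (0.4472135603427887, 3.130495071411133), 63.43495178222656))]
```

View pics/dn.png

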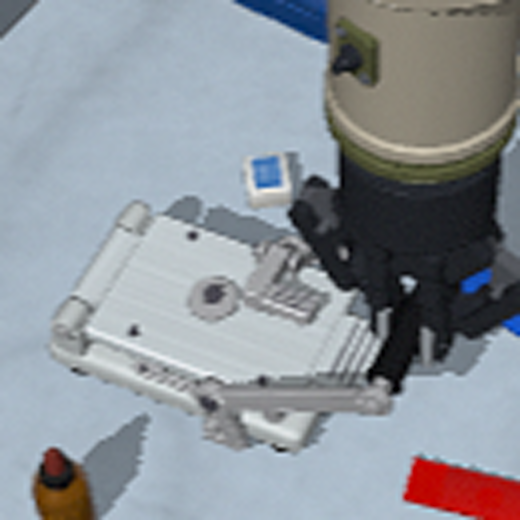

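The lever is down near its expected end position, and the catch still lies flat. A little extra push will show whether it is on the stop.

Request:
send_rows([
  [[0, 0, -0.2], [0, 0, 0], 1],
  [[0.1, 0, -0.4], [0, 0, 0], 1],
  [[0.1, 0, -0.4], [0, 0, 0], 1],
  [[0.1, 0, -0.4], [0, 0, 0], 1],
])

```text
clock: 16.05
eef_pos: [0.4566, 0.264, 0.0936]
tcp_rot: [0.668, 0.744, -0.003, -0.001]
force: [-29.8, -15.6, 36.6]
grip_width: 0.184
gripper_force: 71.4
```

Run:
```python
from h import *
s=manip.observe();p=s["eef_pos"];print(p,s["tcp_rot"],s["force"],s["grip_width"],s["effort"].round(1))
S=cams.snapshot("scene")
# left end collar of crossbar: bright blob near predicted (-125,48,105) for lever angles
for q in(1.2,1.3,1.4):
    a=.3534-q;print(q,[proj(S,w((-30+110*np.sin(a),y,50+110*np.cos(a)))).round(1) for y in(-0,42,53)])
```

```text
[0.45663468 0.26395543 0.09362232] [ 0.66768881  0.74443214 -0.00338028 -0.00100622] [-29.75546623 -15.58399293  36.58668539] 0.1840604703378759 [ -1.1 -37.6 -47.9   0.7 -12.1   0.4]
1.2 [array([266.6, 214.3]), array([258., 230.]), array([255.6, 234.2])]
1.3 [array([269.6, 217.9]), array([261.1, 233.6]), array([258.8, 237.8])]
1.4 [array([272.2, 221.4]), array([263.8, 237.1]), array([261.5, 241.4])]
```

Request:
send_rows([
  [[-0.15, -0.1, 0], [0, 0, 0], 1],
  [[-0.25, -0.15, 0], [0, 0, 0], 1],
  [[-0.25, -0.15, 0], [0, 0, 0], 1],
  [[-0.25, -0.15, 0], [0, 0, 0], 1],
  [[-0.25, -0.15, 0], [0, 0, 0], 1],
  [[-0.25, -0.15, 0], [0, 0, 0], 1],
])

```text
clock: 16.7
eef_pos: [0.4566, 0.2638, 0.0939]
tcp_rot: [0.668, 0.744, -0.0, 0.0]
force: [-16.9, -8.7, 24.8]
grip_width: 0.189
gripper_force: 70.1
```

Run:
```python
from h import *
s=manip.observe();print(s["eef_pos"],s["force"],s["gripper_force"])
S=cams.snapshot("scene")["frame"];W=cams.snapshot("wrist")["frame"]
cv2.imwrite("pics/fin.png",np.hstack([cv2.resize(S[170:270,180:280],(400,400),interpolation=cv2.INTER_CUBIC),cv2.resize(W,(400,400))]))
```

```text
[0.45658106 0.26382067 0.09391784] [-16.88813603  -8.7249781   24.79166396] 70.09750843048096
```

View pics/fin.png

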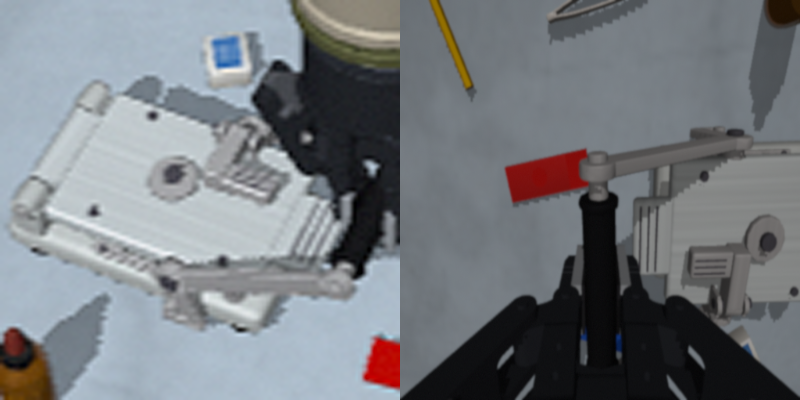

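Request:
send_rows([
  [[-0.1, 0, -0.1], [0, 0, 0], 1],
  [[-0.2, 0, -0.2], [0, 0, 0], 1],
  [[-0.2, 0, -0.2], [0, 0, 0], 1],
  [[-0.2, 0, -0.2], [0, 0, 0], 1],
  [[-0.2, 0, -0.2], [0, 0, 0], 1],
  [[-0.2, 0, -0.2], [0, 0, 0], 1],
  [[-0.2, 0, -0.2], [0, 0, 0], 1],
  [[-0.2, 0, -0.2], [0, 0, 0], 1],
])

```text
clock: 17.6
eef_pos: [0.4565, 0.2639, 0.0936]
tcp_rot: [0.668, 0.744, 0.001, 0.001]
force: [-14.1, -10.3, 31.6]
grip_width: 0.19
gripper_force: 70.6
```

The command moved 2.8 mm but the bar moved only 0.3 mm, so the lever is on its stop and held. Handing in.

```bash
python3 -c "
from workcell import ticket
print(ticket.close_job())"
```

```text
the job is handed in; nothing more can be done
None
```

The lid is shut, the catch is flipped flat to the middle, and the gripper is holding the lever down on its stop; I handed the job in at about 17.6 s, and no verdict came back.

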